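Hang and lock a tool tray on the bench uprights

TASK

Hang the steel tool tray on the pair of slotted uprights: hook its four claws into the top two slots of each upright, then press it down until it is fully home and both spring catches have snapped into the slots. Feel your way and do not force it: never push or press with more than about 30 N. Leave the circuit board, the multimeter and the solder reel where they are.

Things in the scene. Friction and masses are not known exactly. Their poses are not given: they have to be found in the camera images.
- foot: Dark steel foot plate (150 x 210 x 6 mm) with two sleeves at its rear that hold the uprights. Origin on the bench midway between the uprights and 65 mm in front of their faces; x points square into the uprights, y left along the pair, z up. When the tray is locked on, its origin is straight above this one, nominally by 130 mm, with the same axes.
- rack (a point): Point on the bench midway between the uprights, in the plane of their front faces; axes as foot. The uprights are grey 30 mm wide channels of 3 mm sheet, 242 mm high, slot columns at y = -80 and +80 mm, open between them (cross rails at the back only). They stand true sideways and in depth; only their height is uncertain (see top_slots).
- top_slots (a point): 184 mm above rack: nominal height of the lower edges of the top slots. The slots are 8.5 mm wide, 24 mm high, one every 40 mm, four in each upright; the tray uses the top two of each. The uprights are clamped in the sleeves anywhere from 9 mm lower to 9 mm higher than this (both alike), which no reading shows.
- tray: Loose steel tray, 0.3 to 0.5 kg, standing on the bench: 130 mm deep (x), 164 mm wide (y). Origin: centre of the underside; rear towards +x. Front wall 28 mm high; 4 mm cheeks at y = -80 and +80 rise to 82 mm at the rear edges (x = 65 mm), which bear on the uprights.
- tray_claws (a point): Rear edge line of the cheeks, midway between them, at the upper necks' underside (x 65, z 54 mm in tray; lower necks at z 14). Each cheek has 2 claws, 4 mm thick: neck 9 mm high, 4.6 mm long, then a lip 4.9 mm thick that hangs 11 mm lower. A claw enters a slot whole (20 mm in 24), with the tray 11 to 15 mm above home; then it drops and the neck rests on the slot's lower edge.
- tray_grip (a point): Point in the tray's partition, 30 mm above the underside, over its origin. The partition is an upright rib along x, 10 mm thick, 118 mm long, its top 46 mm above the underside, with 70 mm of open floor (3 mm thick) on either side. Pinch it here, near the centre of mass.
- tray_rim (a point): Middle of the flat top of the rear rim: 82 mm above the underside, 13.5 mm in front of the rear edges; rim 18 mm deep (x), 136 mm long (y). Place to press down with shut fingers. A hooked tray sticks by friction and does not sink by itself. On the rim 5 to 15 N moves it; the force falls off as the catches snap and rises steeply once it is home.
- catch_left (a joint): Spring catch: a flat tongue 7 mm high in the cheek at y = +80, its middle 72.5 mm above the underside, standing 7 mm out behind the rear edge. Reads metres pushed in: 0 out, 0.007 flush (4.4 N). The upright's face pushes it in as the claws enter; it snaps out into the top slot, above the claw, in the last 2 mm of the way down, and then stops the tray lifting off.
- catch_right (a joint): The same spring catch in the cheek at y = -80.
- board: Bystander: circuit board, 70 x 90 mm, 20 mm high, on the foot plate under the place of the tray. Origin at the centre of its underside.
- meter: Bystander: handheld multimeter lying on the bench, 150 x 76 x 45 mm. Origin at the centre of its underside.
- reel: Bystander: solder reel standing on its flange, 60 mm across, 45 mm high. Origin at the centre of its underside.
Things that resemble listed ones, but are neither listed nor needed, are in the scene too. Leave any purple or red look-alike of the tray alone.

How it is judged (in metres and radians):
At the end, for the whole second after the job is handed in: The tray hangs in the top two slots of both uprights, within 4 mm of the faces, 5 mm sideways and 12 mm of the nominal height (130 mm), level and square within 0.05 rad, at rest, and both catches are out to within 1.5 mm (value of joint each of catch_left, catch_right below 0.0015 m and x of tray in the frame of foot between -0.004 and 0.004 m and y of tray in the frame of foot between -0.005 and 0.005 m and z of tray in the frame of foot between 0.118 and 0.142 m and angle between tray's own z axis and vertical below 0.05 rad and angle between the x axis of tray and the x axis of foot, either way round below 0.05 rad and linear speed of tray below 0.02 m/s); the robot touches nothing.
It fails at once if The tray presses on the rack with more than 100 N, summed over all their contacts (contact force between tray and foot above 100 N).
It fails at once if The circuit board is shifted by more than 30 mm (distance of board from where it was at the start of the episode above 0.03 m).
It fails at once if The multimeter is shifted by more than 30 mm (distance of meter from where it was at the start of the episode above 0.03 m).
It fails at once if The solder reel is shifted by more than 30 mm (distance of reel from where it was at the start of the episode above 0.03 m).
It also fails if it takes over 70 s, if anything falls off the work surface, if the arm or the gripper's body presses on something with over 40 N, if the wrist force passes 120 N, or if a joint passes its speed limit or range.

ROBOT

A 6-joint arm with a two-finger parallel gripper is mounted at the origin on the work surface. World frame = base frame: x ahead of the robot, y to its left, z up, the work surface at z = 0. Lengths are in m, angles in degrees, forces in N, time in s.
With the tool pointing down it reaches from about 0.25 to 0.725 m from the base axis. Payload 9.7 kg.
Tool frame: the origin (TCP) lies on the centre line of the jaws, within the pads' length; the fingertips stand tip_reach ahead of it and the grasp point (between the pads) lies 2 mm behind it (tip_reach is the distance from the TCP to the fingertips, in m); z points along the fingers, y is the direction in which the jaws open and shut (so a half turn about z gives the same grasp; the last joint's range is limited). The gripper opens to 85 mm and grips with 20 to 120 N. Pads are 22 mm wide; open, the fingers measure 114 mm over their backs; the gripper's body (76 mm by 85 mm) begins 54 mm behind the grasp point. The pads swing forward as they close: fully open they stand 13 mm farther back than shut.
Start: joints at [-74.083, 4.979, 10.078, 95.1, 0, 90], TCP at [0.151, -0.529, 0.248] pointing down, gripper open.
Joint ranges: [-179.16, 179.16], [-48.56, 103.87], [-65.8, 70.77], [-126.05, 130.52], [-82.76, 87.17], [-180, 180]. Speed limits (degrees/s): [127.2, 127.2, 147.25, 180, 180, 180].

INTERFACE

Orientations are given as [roll, pitch, yaw] about the fixed x, y, z axes, in that order (R = Rz(yaw) Ry(pitch) Rx(roll)).
In Python, from workcell import get_obs, camera, calibration, job_done, tip_reach gives the robot as it stands.
- The arm moves only by the tool apply_moves, never from a script. Its argument "rows" is a list of rows, each a list of 7 numbers: the shift along the world's x, y, z in mm, then the turn, a rotation vector about the world's x, y, z in degrees, then the closure, from 0 (fully open) to 1 (shut). A call has 1 to 20 rows; each row shifts and turns the commanded pose from where the row before left it; what a row does not reach is not made up. A row lasts 1/8 s, in which the tool goes at most 62.5 mm and 10.7 degrees, less where a joint would pass 70% of its speed; a pose out of reach is approached as far as the arm can. A call with a gripper value outside its range is refused whole. The fingers move at their own pace and stop on an object; "grip_force" is the grip in N (left out, the last holds). Time passes only in rows, so rows that do not move let the fingers close. It gives the time, the measured TCP pose, the force and the opening at its end, in the units of the state.
- get_obs(): the state, without advancing time (a new reading comes with each control period).
- camera(name): name is "scene" or "top" or "wrist"; returns the picture (420x560x3 uint8, red, green, blue); there is no depth.
- calibration(name): a dict with "intrinsics" (3x3 intrinsics, pixels), "T" (4x4, takes a point from camera to world coordinates); the wrist camera has in their place "mount" (4x4, takes a point from camera to tool coordinates, whose origin is the TCP and whose axes are the flange's). Camera axes: x right, y down, z forward; pixel columns grow to the right and rows downward; lengths in m; the calibration is good to about 2 mm. A picture is of the moment at which its call begins: read the wrist's pose just before it. calibration takes no time and is no camera call.
- job_done(): hands the job in, once; it reports no verdict.
The state is a dict: "time": time; "q": joint angles; "qd": joint speeds; "joint_efforts": joint torques, N m; "ee_pos": TCP position; "tcp_rot": TCP orientation; "wrist_force": force on the tool from outside, world axes, zero at the start; "torque": the same for the moment, N m; "opening": finger opening in m.
Only numpy, scipy, OpenCV 4.12 (cv2) and the standard library are available. Lean on these libraries where they do the work, as an engineer would, in place of code of your own. Each camera call takes 0.05 s, during which the arm holds its last target.

## Working session

There is one attempt and no reset: what is moved stays moved. The work goes in short steps, Python scripts to look and compute and a tool call to move; the robot and the scene stay as the last step left them, time stands still between calls to the robot, and variables do not carry over. Pictures are saved under pics/ and viewed, and the job is handed in when it is done.

Besides the shell and the picture viewer there is one more tool, called by a JSON object that holds its "method" and its "body". apply_moves: Moves the arm, as the interface text tells. Its arguments: {"type":"object","properties":{"rows":{"type":"array","items":{"type":"array","items":{"type":"number"}}},"grip_force":{"type":"number"}},"required":["rows"]}

```bash
mkdir -p pics; ls
python3 - <<'E'
from workcell import *
import cv2, numpy as np
np.set_printoptions(precision=4,suppress=True)
o=get_obs(); print(o); print(tip_reach if not callable(tip_reach) else tip_reach())
for n in ("scene","top","wrist"):
    c=calibration(n); print(n,c)
    cv2.imwrite(f"pics/{n}0.png",camera(n)[:,:,::-1])
E
```

```text
pics
{'time': 0.0, 'q': array([-74.0818,   5.0102,  10.0351,  95.1004,   0.001 ,  90.0011]), 'qd': array([-0.0307, -0.0584, -0.0211,  0.085 , -0.0338,  0.0388]), 'joint_efforts': array([ -0.0002, -52.0394,  46.48  ,   0.0166,  -0.    ,  -0.    ]), 'ee_pos': array([ 0.1508, -0.5287,  0.2476]), 'tcp_rot': array([-179.9246,   -0.001 ,   15.9171]), 'wrist_force': array([0.1608, 0.8707, 0.2703]), 'torque': array([-0.0103,  0.0351,  0.0169]), 'opening': 0.08523387041501333}
0.017
scene {'intrinsics': array([[436.172 ,   0.    , 278.7189],
       [  0.    , 436.172 , 215.1587],
       [  0.    ,   0.    ,   1.    ]]), 'T': array([[ 0.8755,  0.3759, -0.3035,  0.792 ],
       [ 0.4831, -0.6724,  0.5608, -0.4597],
       [ 0.0067, -0.6377, -0.7703,  0.8419],
       [ 0.    ,  0.    ,  0.    ,  1.    ]])}
top {'intrinsics': array([[543.6275,   0.    , 275.2298],
       [  0.    , 543.6275, 199.6754],
       [  0.    ,   0.    ,   1.    ]]), 'T': array([[ 0.0055, -0.9947,  0.1029,  0.3506],
       [-0.9999, -0.0039,  0.0155,  0.0435],
       [-0.015 , -0.103 , -0.9946,  1.507 ],
       [ 0.    ,  0.    ,  0.    ,  1.    ]])}
wrist {'intrinsics': array([[306.7365,   0.    , 274.3193],
       [  0.    , 306.7365, 212.2153],
       [  0.    ,   0.    ,   1.    ]]), 'mount': array([[ 0.0013, -0.9571, -0.2898,  0.0735],
       [ 1.    ,  0.0016, -0.0008,  0.0002],
       [ 0.0013, -0.2898,  0.9571, -0.1259],
       [ 0.    ,  0.    ,  0.    ,  1.    ]])}
```

View pics/scene0.png

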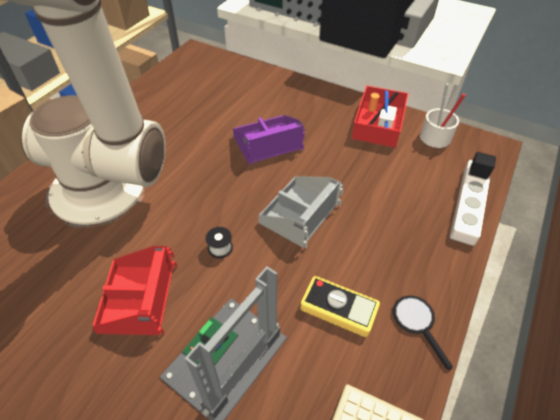

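View pics/top0.png

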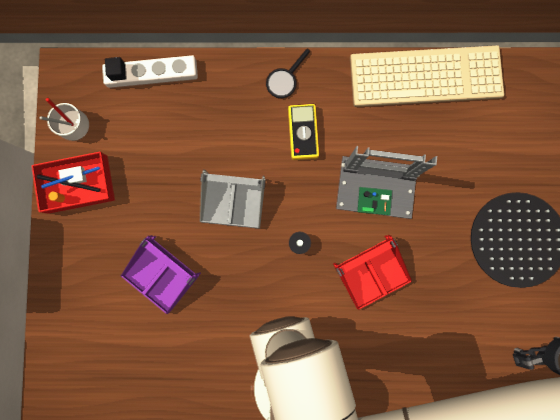

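View pics/wrist0.png

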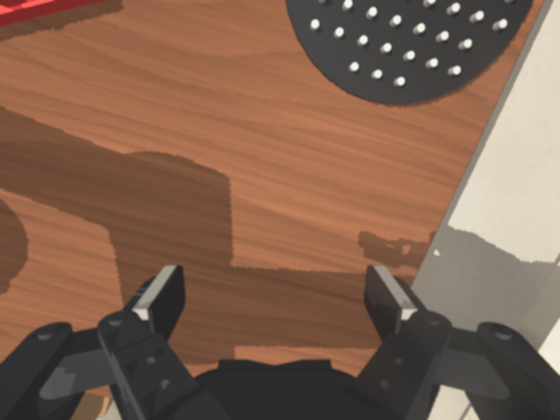

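Run:
```python
import cv2
i=cv2.imread("pics/top0.png"); j=cv2.imread("pics/scene0.png")
cv2.imwrite("pics/c1.png",cv2.resize(i[160:240,185:285],None,fx=7,fy=7,interpolation=cv2.INTER_CUBIC))
cv2.imwrite("pics/c2.png",cv2.resize(i[140:225,325:445],None,fx=6.5,fy=6.5,interpolation=cv2.INTER_CUBIC))
cv2.imwrite("pics/c3.png",cv2.resize(j[165:255,250:355],None,fx=6.5,fy=6.5,interpolation=cv2.INTER_CUBIC))
cv2.imwrite("pics/c4.png",cv2.resize(j[260:420,155:295],None,fx=3.7,fy=3.7,interpolation=cv2.INTER_CUBIC))
```

```text
(no output)
```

View pics/c1.png

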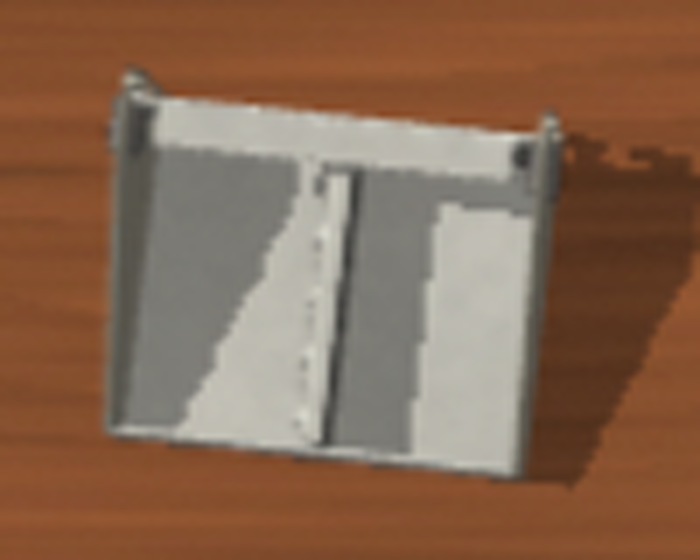

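View pics/c2.png

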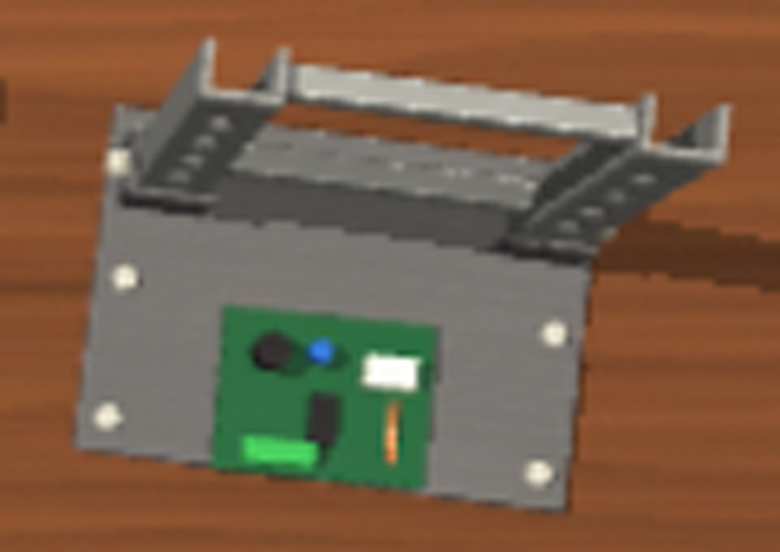

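View pics/c3.png

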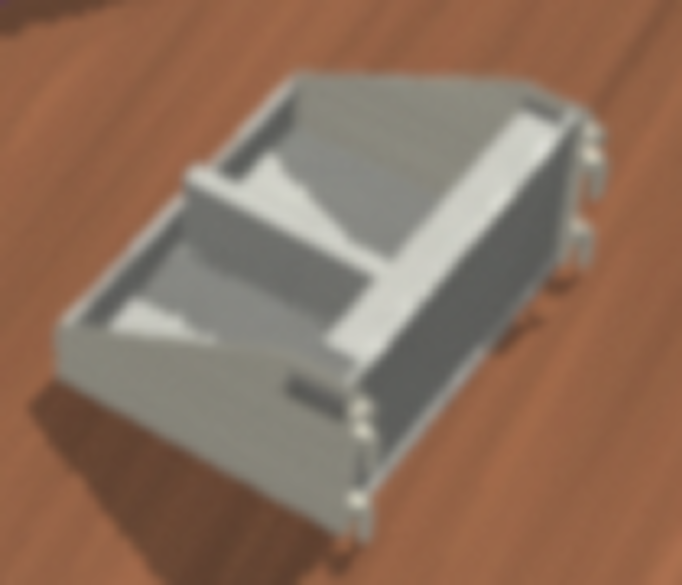

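View pics/c4.png

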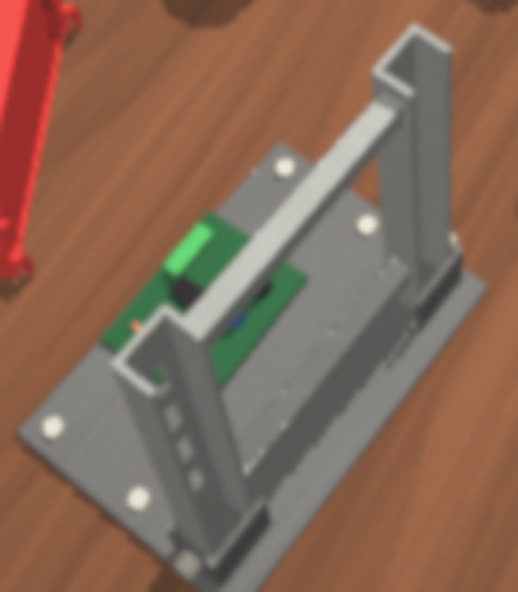

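```bash
cat > h.py <<'E'
import cv2, numpy as np
from workcell import *
from scipy.spatial.transform import Rotation as R
np.set_printoptions(precision=4,suppress=True)
def pose(o):
    T=np.eye(4); T[:3,:3]=R.from_euler('xyz',o['tcp_rot'],degrees=True).as_matrix(); T[:3,3]=o['ee_pos']; return T
def K_T(n,Tt=None):
    c=calibration(n)
    return c['intrinsics'], (c['T'] if n!='wrist' else Tt@c['mount'])
def ray(K,T,uv):
    d=T[:3,:3]@np.linalg.solve(K,[uv[0],uv[1],1.]); return T[:3,3],d
def cast(K,T,uv,z):
    p,d=ray(K,T,uv); return p+d*(z-p[2])/d[2]
def proj(K,T,P):
    c=T[:3,:3].T@(np.asarray(P)-T[:3,3]); u=K@c; return u[:2]/u[2]
def tri(rays):
    A=np.zeros((3,3));b=np.zeros(3)
    for p,d in rays:
        d=d/np.linalg.norm(d);M=np.eye(3)-np.outer(d,d);A+=M;b+=M@p
    return np.linalg.solve(A,b)
def snap(name):
    o=get_obs(); T=pose(o); im=camera('wrist')[:,:,::-1].copy()
    cv2.imwrite(f'pics/{name}.png',im); np.save(f'pics/{name}.npy',T); return o,T,im
E
python3 - <<'E'
from h import *
K,T=K_T('top')
def c1(x,y): return (185+x/7-.5+.5/7,160+y/7-.5+.5/7)
def c2(x,y): return (325+x/6.5,140+y/6.5)
a=cast(K,T,c1(315,440),.046);b=cast(K,T,c1(345,175),.046)
print('part',a,b,(a+b)/2,np.degrees(np.arctan2(*(b-a)[1::-1])))
fc=[cast(K,T,c1(108,432),.028),cast(K,T,c1(520,472),.028)]; print('front',fc)
for n,p,z in (('FL',(75,445),.006),('FR',(565,510),.006),('BL',(115,105),.006),('upLtop',(205,92),.242),('upLin',(285,97),.242),('upRin',(640,155),.242),('upRout',(725,160),.242),('sleeveL',(122,203),.02),('sleeveR',(590,255),.02)):
    print(n,cast(K,T,c2(*p),z))
E
```

```text
part [0.4397 0.1889 0.046 ] [0.5426 0.1787 0.046 ] [0.4911 0.1838 0.046 ] -5.6571518199918005
front [array([0.4436, 0.2716, 0.028 ]), array([0.4287, 0.1107, 0.028 ])]
FL [ 0.4822 -0.1029  0.006 ]
FR [ 0.4554 -0.3101  0.006 ]
BL [ 0.6289 -0.121   0.006 ]
upLtop [ 0.59   -0.1277  0.242 ]
upLin [ 0.5883 -0.1566  0.242 ]
upRin [ 0.5674 -0.2841  0.242 ]
upRout [ 0.5657 -0.3146  0.242 ]
sleeveL [ 0.5842 -0.1221  0.02  ]
sleeveR [ 0.5625 -0.3196  0.02  ]
```

{"method": "apply_moves", "body": {"rows": [[10,20,30,0,0,-7.8,0.3],[20,40,20,0,0,-7.8,0.3],[30,40,10,0,0,-7.7,0.3],[35,40,5,-1.2,-9.1,0,0.3],[35,40,5,-1.2,-9.1,0,0.3],[35,40,5,-1.2,-9.1,0,0.3],[35,40,5,-1.2,-9.1,0,0.3],[35,40,5,-1.2,-9.1,0,0.3],[35,40,0,-1.2,-9.1,0,0.3],[0,0,0,0,0,0,0.3],[0,0,0,0,0,0,0.3]]}}

```text
time: 1.52
ee_pos: [0.438, -0.2079, 0.3416]
tcp_rot: [-179.3, -53.7, -7.2]
wrist_force: [0.2, -0.4, 0.5]
opening: 0.0599
```

Run:
```python
from h import *
o,T,im=snap('w1'); print(o['ee_pos'],o['tcp_rot'],o['q'],np.abs(o['qd']).max())
cv2.imwrite('pics/w1b.png',cv2.resize(im,None,fx=1.42,fy=1.42))
```

```text
[ 0.438  -0.2079  0.3416] [-179.3125  -53.6846   -7.1965] [-39.495  -48.5223 -34.9073  54.8912  26.146  159.3586] 1.5643231054389795
```

View pics/w1b.png

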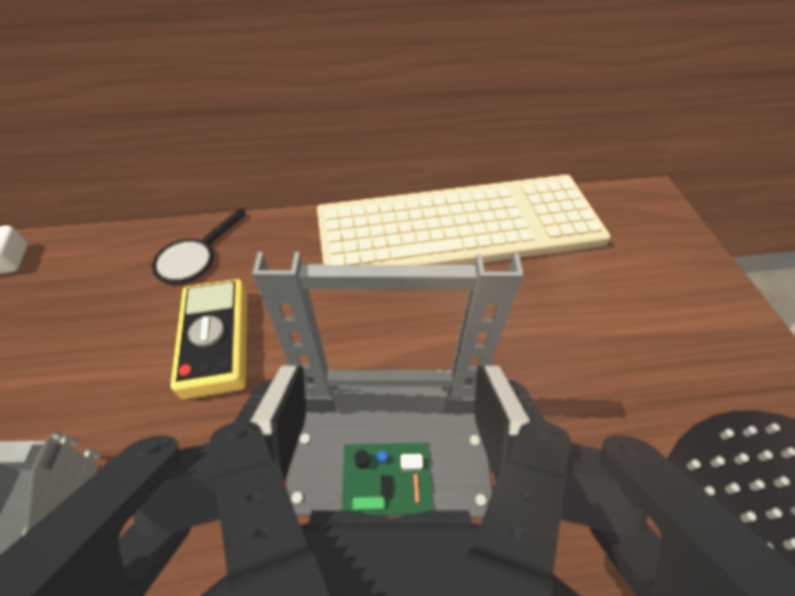

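Run:
```python
import cv2
i=cv2.imread("pics/w1.png")
cv2.imwrite("pics/w1L.png",cv2.resize(i[170:290,170:250],None,fx=5,fy=5,interpolation=cv2.INTER_CUBIC))
cv2.imwrite("pics/w1R.png",cv2.resize(i[170:290,300:380],None,fx=5,fy=5,interpolation=cv2.INTER_CUBIC))
import numpy as np
a=cv2.imread("pics/w1L.png");b=cv2.imread("pics/w1R.png");cv2.imwrite("pics/w1LR.png",np.hstack([a,b]))
```

```text
(no output)
```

View pics/w1LR.png

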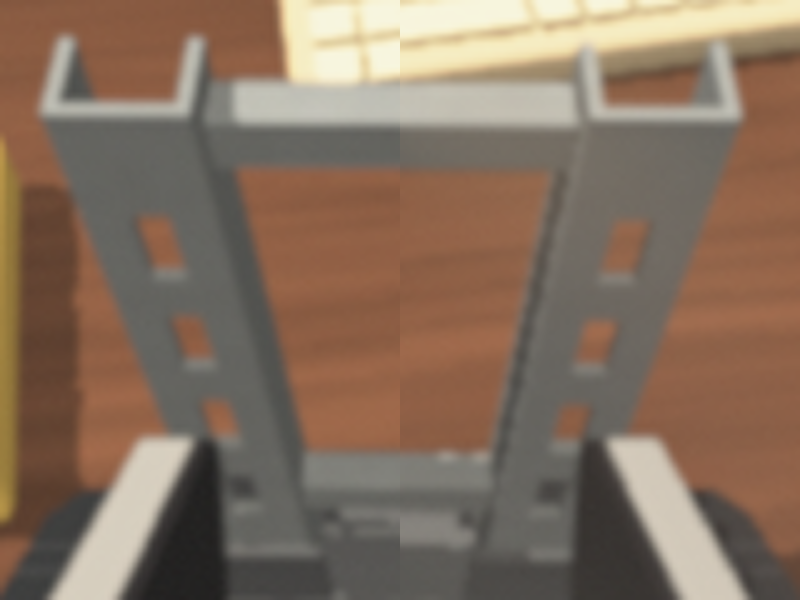

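```bash
cat > rackfit.py <<'E'
from h import *
from scipy.optimize import least_squares
L=lambda x,y:(170-.5+.1+x/5,170-.5+.1+y/5)
Rr=lambda x,y:(300-.5+.1+(x-400)/5,170-.5+.1+y/5)
obs=[]
def add(y,z,uv): obs.append((y,z,uv))
add(95,242,L(41,116)); add(65,242,L(193,117)); add(-65,242,Rr(588,121)); add(-95,242,Rr(741,122))
add(84.25,208,L(135,217));add(75.75,208,L(168,217));add(84.25,184,L(154,281));add(75.75,184,L(187,281))
add(84.25,168,L(170,317));add(75.75,168,L(202,317));add(84.25,144,L(187,371));add(75.75,144,L(217,371))
add(-75.75,208,Rr(617,220));add(-84.25,208,Rr(649,220));add(-75.75,184,Rr(598,285));add(-84.25,184,Rr(633,285))
add(-75.75,168,Rr(586,320));add(-84.25,168,Rr(617,320));add(-75.75,144,Rr(572,375));add(-84.25,144,Rr(604,375))
Tt=np.load('pics/w1.npy');K,T=K_T('wrist',Tt)
def P(p,y,z):
    c,s=np.cos(p[2]),np.sin(p[2]); return np.array([p[0]-s*y/1e3,p[1]+c*y/1e3,z/1e3+p[3]])
def res(p): return np.concatenate([proj(K,T,P(p,y,z))-uv for y,z,uv in obs])
if __name__=='__main__':
    r=least_squares(res,[.578,-.221,-.13,0]); J=r.jac
    print(r.x[:2],np.degrees(r.x[2]),r.x[3]); e=r.fun.reshape(-1,2); print(np.abs(e).max(),np.sqrt((e**2).mean()))
    print(np.sqrt(np.diag(np.linalg.inv(J.T@J)))*.4)
    for h in (-.009,-.006,-.003,0,.003,.006,.009):
        q=least_squares(lambda p:res([*p,h]),r.x[:3]); print(h,q.x,q.cost)
E
python3 rackfit.py
```

```text
[ 0.5792 -0.2215] -7.280282571771255 -0.0013143566370523846
0.8366203592277657 0.3680781511557729
[0.0003 0.0001 0.0015 0.0003]
-0.009 [ 0.5841 -0.222  -0.1266] 40.26376943533859
-0.006 [ 0.5822 -0.2218 -0.1268] 16.960823796482583
-0.003 [ 0.5803 -0.2216 -0.127 ] 4.59307961230354
0 [ 0.5783 -0.2214 -0.1271] 3.879277890788573
0.003 [ 0.5764 -0.2212 -0.1273] 15.585155333049908
0.006 [ 0.5744 -0.221  -0.1275] 40.52687653041077
0.009 [ 0.5725 -0.2208 -0.1278] 79.57474988549954
```

{"method": "apply_moves", "body": {"rows": [[-5,20,10,1.2,9.0,0,0],[0,40,0,1.2,9.0,0,0],[0,50,-10,1.2,9.0,0,0],[5,50,-15,1.2,9.0,0,0],[10,50,-20,1.2,9.0,0,0],[10,50,-20,1.1,8.2,1.5,0],[10,50,-20,0,0,0,0],[10,50,-20,0,0,0,0],[12,32,-20,0,0,0,0],[0,0,-20,0,0,0,0],[0,0,0,0,0,0,0],[0,0,0,0,0,0,0]]}}

```text
time: 3.08
ee_pos: [0.4885, 0.0566, 0.2079]
tcp_rot: [-173.5, -0.1, 3.2]
wrist_force: [0.3, 1.1, 0.4]
opening: 0.0853
```

Run:
```python
from h import *
o,T,im=snap('w2'); print(o['ee_pos'],o['tcp_rot'],o['q'],o['time'])
cv2.imwrite('pics/w2b.png',cv2.resize(im,None,fx=1.42,fy=1.42,interpolation=cv2.INTER_CUBIC))
```

```text
[0.4885 0.0566 0.2079] [-173.5383   -0.0894    3.1719] [  3.0946  -3.8655  -3.5023  90.2826   6.4618 179.9222] 3.075
```

View pics/w2b.png

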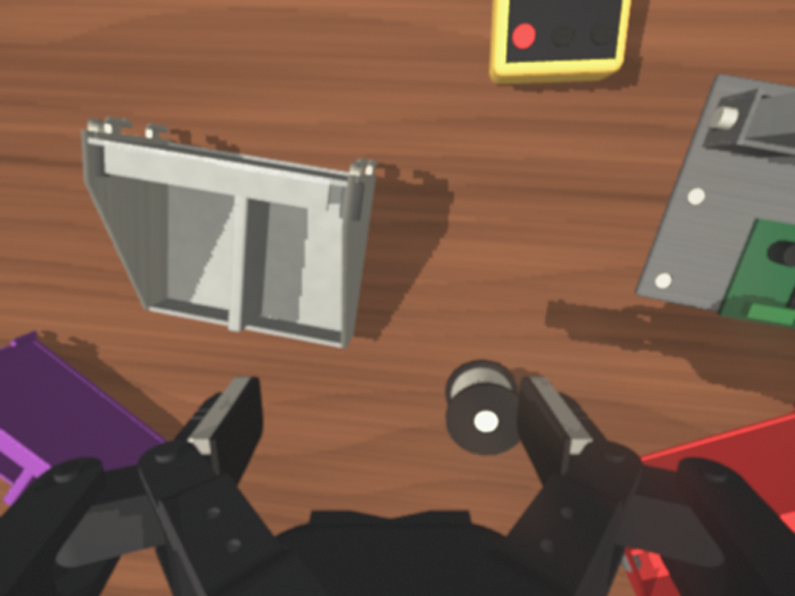

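{"method": "apply_moves", "body": {"rows": [[0,0,12,-6.5,-0.4,0,0],[0,10,0,0,0,10.1,0],[0,10,0,0,0,10.1,0],[0,10,0,0,0,10.1,0],[0,10,0,0,0,10.1,0],[0,10,0,0,0,10.1,0],[0,10,0,0,0,10.1,0],[0,10,0,0,0,10.1,0],[0,10,0,0,0,10.1,0],[0,10,0,0,0,10.1,0],[0,10,0,0,0,10.1,0],[0,10,0,0,0,10.1,0],[0,10,0,0,0,10.1,0],[0,7,0,0,0,10.1,0],[0,0,0,0,0,10.1,0],[0,0,0,0,0,10.1,0],[0,0,0,0,0,10.1,0],[0,0,0,0,0,9.5,0],[0,0,0,0,0,0,0],[0,0,0,0,0,0,0]]}}

```text
time: 5.62
ee_pos: [0.4896, 0.1681, 0.2191]
tcp_rot: [-179.4, 0.0, 175.4]
wrist_force: [0.3, -0.6, -0.2]
opening: 0.0854
```

Run:
```python
from h import *
o,T,im=snap('w3'); print(o['ee_pos'],o['tcp_rot'],o['q'],o['time'])
cv2.imwrite('pics/w3b.png',cv2.resize(im,None,fx=1.42,fy=1.42,interpolation=cv2.INTER_CUBIC))
```

```text
[0.4896 0.1681 0.2191] [-179.3823    0.0139  175.3962] [19.2419  0.2416  1.917  91.9124 -0.5706 23.847 ] 5.625
```

View pics/w3b.png

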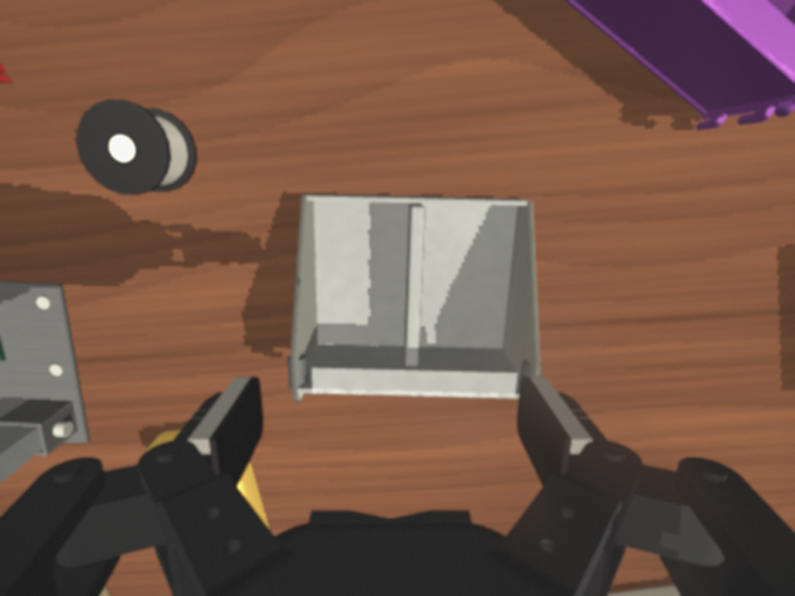

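Run:
```python
import cv2
i=cv2.imread("pics/w3.png")
cv2.imwrite("pics/w3c.png",cv2.resize(i[130:285,200:385],None,fx=4,fy=4,interpolation=cv2.INTER_CUBIC))
```

```text
(no output)
```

View pics/w3c.png

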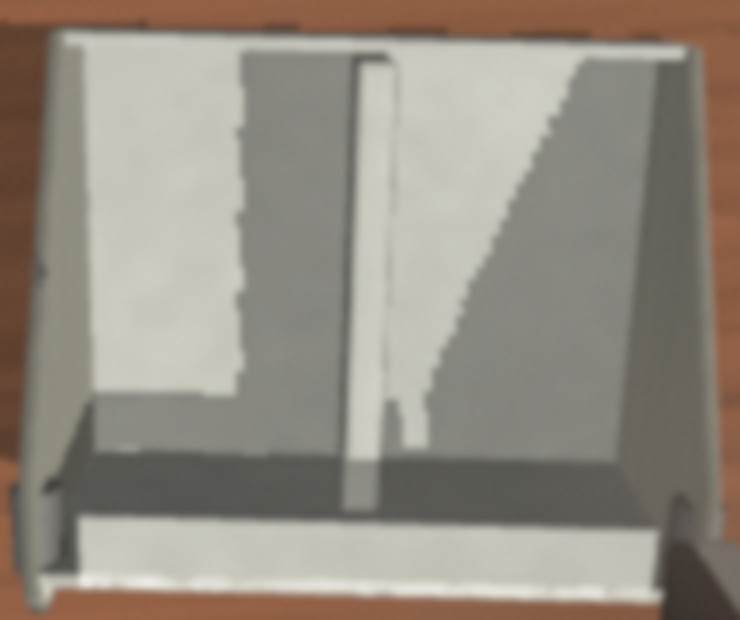

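```bash
cat > trayfit.py <<'E'
from h import *
from scipy.optimize import least_squares
def fit(name,pts,p0,free_z=False):
    K,T=K_T('wrist',np.load(f'pics/{name}.npy'))
    def res(p):
        c,s=np.cos(p[2]),np.sin(p[2]); z0=p[3] if free_z else 0
        return np.concatenate([proj(K,T,[p[0]+(c*x-s*y)/1e3,p[1]+(s*x+c*y)/1e3,z/1e3+z0])-uv for x,y,z,uv in pts])
    r=least_squares(res,p0); print('x y',r.x[:2],'yaw',np.degrees(r.x[2]),r.x[3:]); print(r.fun.reshape(-1,2).round(2).tolist()); return r.x
E
python3 - <<'E'
from trayfit import *
C=lambda x,y:(200-.5+.125+x/4,130-.5+.125+y/4)
pts=[(-65,-82,28,C(54,31)),(-65,82,28,C(701,46)),(-59,-5,46,C(358,62)),(-59,5,46,C(393,62)),(59,-5,46,C(343,511)),(59,5,46,C(378,511)),(42.5,-68,82,C(78,517)),(42.5,68,82,C(660,528)),(60.5,-68,82,C(78,583))]
fit('w3',pts,[.49,.184,-.1]); fit('w3',pts,[.49,.184,-.1,0],True)
E
```

```text
x y [0.4999 0.1831] yaw -5.70362953096193 []
[[-1.33, -0.77], [-0.01, -0.99], [-0.41, 0.69], [1.31, 0.92], [-0.43, 1.24], [0.19, 1.46], [0.2, -1.19], [-0.42, -0.62], [0.79, -0.49]]
x y [0.4999 0.1831] yaw -5.703372206115502 [-0.0001]
[[-1.3, -0.75], [-0.04, -0.97], [-0.41, 0.71], [1.31, 0.94], [-0.43, 1.22], [0.19, 1.44], [0.23, -1.22], [-0.45, -0.64], [0.82, -0.52]]
```

{"method": "apply_moves", "body": {"rows": [[6.4,15.4,-20,0.6,0,-1.1,0],[0,0,-30,0,0,0,0],[0,0,-30,0,0,0,0],[0,0,0,0,0,0,0],[0,0,0,0,0,0,0]]}}

```text
time: 6.3
ee_pos: [0.4962, 0.1837, 0.1398]
tcp_rot: [-180.0, -0.0, 174.5]
wrist_force: [0.4, -0.1, -0.0]
opening: 0.0853
```

Run:
```python
from h import *
o,T,im=snap('w4'); print(o['ee_pos'],o['tcp_rot'],o['q'],o['time'],o['wrist_force'])
cv2.imwrite('pics/w4b.png',cv2.resize(im,None,fx=1.42,fy=1.42,interpolation=cv2.INTER_CUBIC))
```

```text
[0.4962 0.1837 0.1398] [-179.9903   -0.0198  174.4683] [20.3157  1.3526 -5.706  82.9634 -0.0001 25.8474] 6.3 [ 0.4499 -0.0687 -0.042 ]
```

View pics/w4b.png

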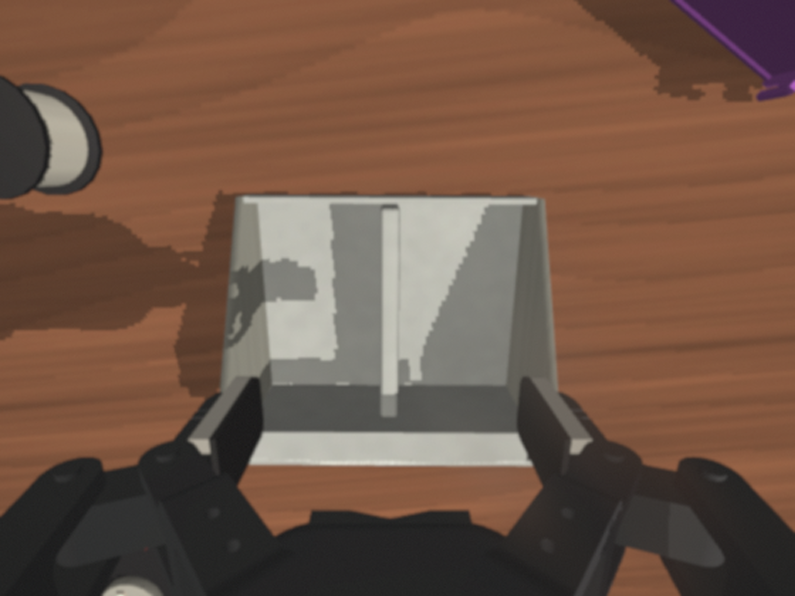

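{"method": "apply_moves", "body": {"rows": [[0,0,-35,0,0,-0.2,0.2],[0,0,-35,0,0,0,0.3],[0,0,-25,0,0,0,0.4],[0,0,-12,0,0,0,0.5],[0,0,0,0,0,0,0.7],[0,0,0,0,0,0,1],[0,0,0,0,0,0,1],[0,0,0,0,0,0,1],[0,0,0,0,0,0,1]], "grip_force": 90}}

```text
time: 7.48
ee_pos: [0.4966, 0.1839, 0.0331]
tcp_rot: [180.0, 0.0, 174.3]
wrist_force: [-1.1, -0.3, 6.5]
opening: 0.0087
```

{"method": "apply_moves", "body": {"rows": [[0,0,10,0,0,0,1],[0,0,25,0,0,0,1],[-5,0,40,0,0,0,1],[-10,-10,40,0,0,0,1],[-10,-30,30,0,0,0,1],[-10,-45,0,0,0,0,1],[0,-45,0,0,0,0,1],[0,-45,0,0,0,-0.8,1],[0,-45,0,0,0,-0.8,1],[0,-45,0,0,0,0,1],[0,-45,0,0,0,0,1],[0,-40,0,0,0,0,1],[0,-25,0,0,0,0,1],[0,-15,0,0,0,0,1],[0,0,0,0,0,0,1],[0,0,0,0,0,0,1]]}}

```text
time: 9.48
ee_pos: [0.4608, -0.2057, 0.1765]
tcp_rot: [-180.0, -0.1, 172.8]
wrist_force: [0.3, -0.2, -3.6]
opening: 0.0088
```

Run:
```python
from h import *
o,T,im=snap('w5'); print(o['ee_pos'],o['tcp_rot'],o['q'],o['time'],o['wrist_force'],o['torque'],o['opening'])
cv2.imwrite('pics/w5b.png',cv2.resize(im,None,fx=1.42,fy=1.42,interpolation=cv2.INTER_CUBIC))
cv2.imwrite('pics/s5.png',camera('scene')[:,:,::-1])
```

```text
[ 0.4608 -0.2057  0.1765] [-179.9777   -0.0921  172.7553] [-24.0268  -2.017   -5.0097  87.089   -0.0479 -16.7821] 9.475 [ 0.3382 -0.2185 -3.621 ] [0.0404 0.0307 0.0297] 0.008787817170164679
```

View pics/w5b.png

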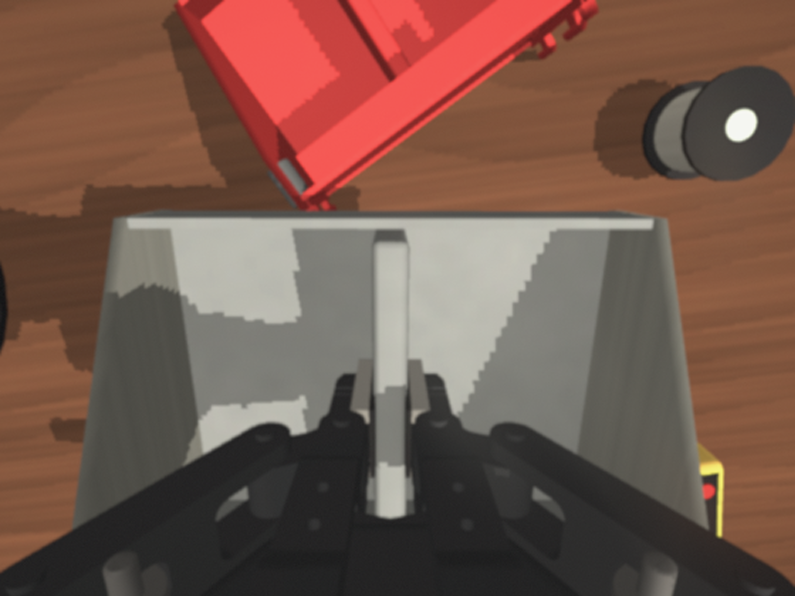

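View pics/s5.png

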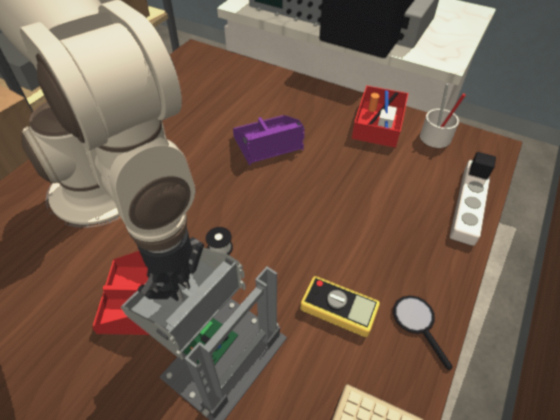

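Run:
```python
from h import *
im=camera('top')[:,:,::-1].copy(); cv2.imwrite('pics/t5.png',im)
cv2.imwrite('pics/t5c.png',cv2.resize(im[140:245,325:445],None,fx=5.7,fy=5.7,interpolation=cv2.INTER_CUBIC))
i=cv2.imread('pics/w5.png'); cv2.imwrite('pics/w5c.png',cv2.resize(i[140:180,60:490],None,fx=1.86*1,fy=1.86*1,interpolation=cv2.INTER_CUBIC))
a=cv2.resize(i[140:185,70:110],None,fx=8,fy=8,interpolation=cv2.INTER_CUBIC);b=cv2.resize(i[140:185,445:485],None,fx=8,fy=8,interpolation=cv2.INTER_CUBIC)
cv2.imwrite('pics/w5d.png',np.hstack([a,b]))
```

```text
(no output)
```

View pics/t5c.png

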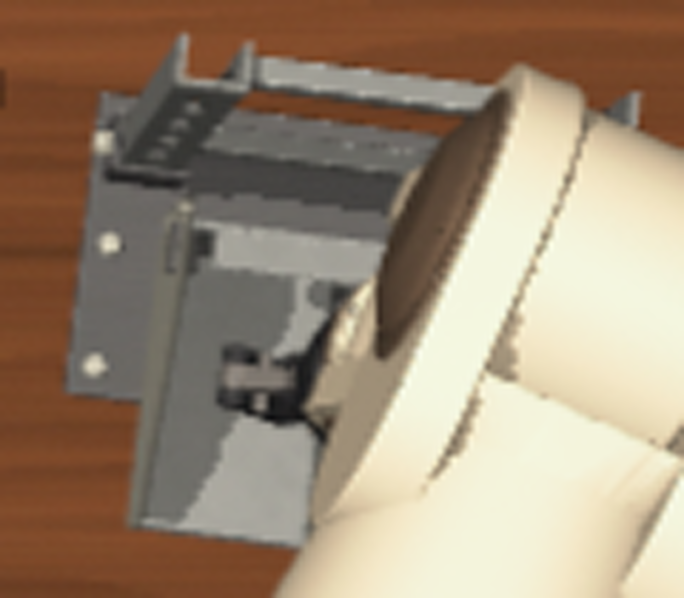

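View pics/w5d.png

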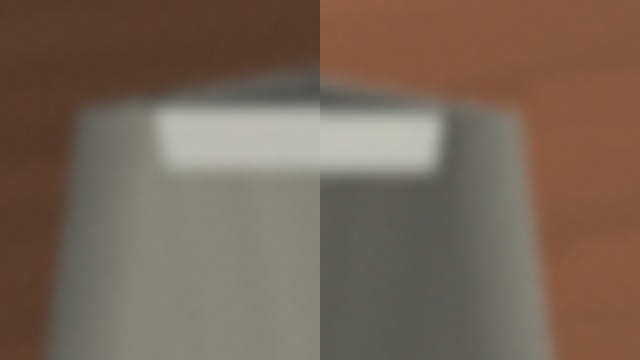

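Run:
```python
from trayfit import *
f=lambda x,y:(70-.5+1/16+x/8,140-.5+1/16+y/8); g=lambda x,y:(445-.5+1/16+(x-320)/8,140-.5+1/16+y/8)
z0=.1765-.033
pts=[(-65,-82,28+z0*1e3,f(78,108)),(-65,82,28+z0*1e3,g(522,108)),(-65,-78,28+z0*1e3,f(156,109)),(-65,78,28+z0*1e3,g(445,109)),
(-59,-5,46+z0*1e3,(375/1.42,242/1.42)),(-59,5,46+z0*1e3,(407/1.42,242/1.42))]
t=fit('w5',pts,[.465,-.2,-.127])
K,T=K_T('top'); C=lambda x,y:(325-.5+x/5.7,140-.5+y/5.7)
rack=np.array([.5792,-.2215]); th=np.radians(-7.28); B=np.array([[np.cos(th),np.sin(th)],[-np.sin(th),np.cos(th)]])
print('tray in foot-frame (rack origin)',B@(t[:2]-rack)*1e3)
for n,p,z in (('upOut',(178,82),.241),('upIn',(252,89),.241),('slot1',(193,107),.195),('cheek rear mid',(183,213),.2255),('cheekcatch',(184,205),.2155),('cheekmidL',(164,262),.225),('rimL',(217,262),.2255)):
    P=cast(K,T,C(*p),z); print(n,P, B@(P[:2]-rack)*1e3)
```

```text
x y [ 0.4647 -0.206 ] yaw -7.178085853186254 []
[[0.71, -1.4], [-0.25, -1.36], [0.47, -1.52], [-0.12, -1.48], [-2.59, 2.49], [1.87, 2.49]]
tray in foot-frame (rack origin) [-115.5437    0.8683]
upOut [ 0.5909 -0.1259  0.241 ] [-0.5415 96.2841]
upIn [ 0.588  -0.1564  0.241 ] [ 0.4913 65.684 ]
slot1 [ 0.5888 -0.1384  0.195 ] [-1.0534 83.6589]
cheek rear mid [ 0.5384 -0.1295  0.2255] [-52.0753  86.0572]
cheekcatch [ 0.5433 -0.1313  0.2155] [-47.0256  84.8845]
cheekmidL [ 0.5179 -0.1215  0.225 ] [-73.4725  91.4163]
rimL [ 0.5179 -0.1434  0.2255] [-70.6807  69.6602]
```

{"method": "apply_moves", "body": {"rows": [[8,-2,-0.8,0,0,0,1],[10,-1.3,-1,0,0,0,1],[9,-1.1,0,0,0,0,1],[6,-0.8,0,0,0,0,1],[2,-0.3,0,0,0,0,1],[0,0,0,0,0,0,1],[0,0,0,0,0,0,1]]}}

```text
time: 10.5
ee_pos: [0.4956, -0.2119, 0.1747]
tcp_rot: [-180.0, -0.1, 172.7]
wrist_force: [0.2, 0.2, -3.8]
opening: 0.0085
```

Run:
```python
from h import *
o=get_obs(); print(o['ee_pos'],o['tcp_rot'],o['wrist_force'],o['torque'],o['time'])
im=camera('top')[:,:,::-1].copy(); j=camera('scene')[:,:,::-1].copy()
a=cv2.resize(im[140:220,325:385],(600,800)[:2] if 0 else (420,560),interpolation=cv2.INTER_CUBIC)
b=cv2.resize(j[260:360,215:290],(420,560),interpolation=cv2.INTER_CUBIC)
cv2.imwrite('pics/t6.png',im);cv2.imwrite('pics/s6.png',j)
cv2.imwrite('pics/ts6.png',np.hstack([a[:, :400],b[:,:400]]))
```

```text
[ 0.4956 -0.2119  0.1747] [-179.9602   -0.0823  172.7134] [ 0.1666  0.1719 -3.8001] [ 0.0159  0.1147 -0.03  ] 10.5
```

View pics/ts6.png

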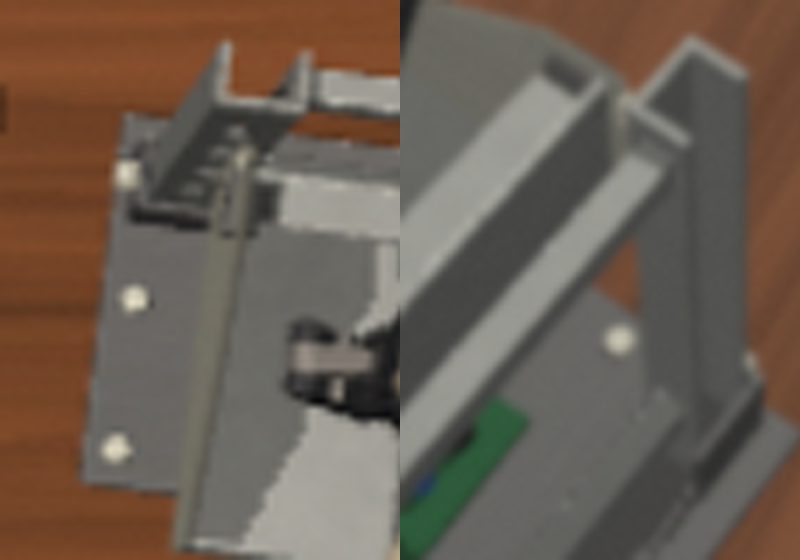

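{"method": "apply_moves", "body": {"rows": [[2,0.2,0,0,0,0,1],[2,-0.3,0,0,0,0,1],[1,-0.1,0,0,0,0,1],[1,-0.1,0,0,0,0,1],[1,-0.1,0,0,0,0,1],[0,0,0,0,0,0,1]]}}

```text
time: 11.35
ee_pos: [0.5024, -0.2122, 0.1745]
tcp_rot: [-180.0, -0.1, 172.7]
wrist_force: [-3.0, 0.4, -3.8]
opening: 0.0088
```

{"method": "apply_moves", "body": {"rows": [[1,-0.1,0,0,0,0,1],[1,-0.2,0,0,0,0,1]]}}

```text
time: 11.6
ee_pos: [0.5045, -0.2125, 0.1745]
tcp_rot: [-180.0, -0.1, 172.7]
wrist_force: [-4.2, 2.1, -4.8]
opening: 0.0087
```

{"method": "apply_moves", "body": {"rows": [[1,-0.1,0,0,0,0,1],[1,-0.1,0,0,0,0,1],[0,0,0,0,0,0,1]]}}

```text
time: 11.98
ee_pos: [0.5064, -0.2127, 0.1744]
tcp_rot: [-180.0, -0.2, 172.7]
wrist_force: [-6.7, 0.8, -3.9]
opening: 0.0088
```

{"method": "apply_moves", "body": {"rows": [[1,-0.1,0,0,0,0,1],[1,-0.2,0,0,0,0,1],[0,0,0,0,0,0,1]]}}

```text
time: 12.35
ee_pos: [0.5082, -0.213, 0.1744]
tcp_rot: [-180.0, -0.2, 172.7]
wrist_force: [-8.3, 0.7, -4.8]
opening: 0.0086
```

{"method": "apply_moves", "body": {"rows": [[1,-0.1,0,0,0,0,1],[1,-0.2,0,0,0,0,1],[0,0,0,0,0,0,1]]}}

```text
time: 12.72
ee_pos: [0.5093, -0.2131, 0.1743]
tcp_rot: [-180.0, -0.3, 172.7]
wrist_force: [-13.8, 1.8, -1.9]
opening: 0.0086
```

{"method": "apply_moves", "body": {"rows": [[0,0,-1,0,0,0,1],[0,0,-1,0,0,0,1],[0,0,-1,0,0,0,1],[0,0,0,0,0,0,1]]}}

```text
time: 13.22
ee_pos: [0.5093, -0.2133, 0.1721]
tcp_rot: [-179.9, -0.2, 172.7]
wrist_force: [-14.8, 1.8, 2.4]
opening: 0.0084
```

{"method": "apply_moves", "body": {"rows": [[0,0,-1,0,0,0,1],[0,0,-1,0,0,0,1],[0,0,-1,0,0,0,1],[0,0,0,0,0,0,1]]}}

```text
time: 13.72
ee_pos: [0.5093, -0.2133, 0.1691]
tcp_rot: [-180.0, -0.2, 172.7]
wrist_force: [-14.5, 2.3, 3.0]
opening: 0.0087
```

{"method": "apply_moves", "body": {"rows": [[0,0,-1,0,0,0,1],[0,0,-1,0,0,0,1],[0,0,-1,0,0,0,1],[0,0,0,0,0,0,1]]}}

```text
time: 14.22
ee_pos: [0.5093, -0.2133, 0.1657]
tcp_rot: [-180.0, -0.2, 172.7]
wrist_force: [-11.4, 1.4, -3.8]
opening: 0.0083
```

{"method": "apply_moves", "body": {"rows": [[0,0,-1,0,0,0,1],[0,0,-1,0,0,0,1],[0,0,0,0,0,0,1]]}}

```text
time: 14.6
ee_pos: [0.5093, -0.2133, 0.164]
tcp_rot: [-179.9, -0.2, 172.7]
wrist_force: [-13.9, 2.1, 1.9]
opening: 0.0082
```

{"method": "apply_moves", "body": {"rows": [[0,0,-1,0,0,0,1],[0,0,0,0,0,0,1]]}}

```text
time: 14.85
ee_pos: [0.5093, -0.2133, 0.1632]
tcp_rot: [-179.9, -0.2, 172.7]
wrist_force: [-13.8, 0.7, 3.2]
opening: 0.0089
```

{"method": "apply_moves", "body": {"rows": [[0,0,-1,0,0,0,1],[0,0,0,0,0,0,1]]}}

```text
time: 15.1
ee_pos: [0.5093, -0.2133, 0.163]
tcp_rot: [-179.9, -0.2, 172.7]
wrist_force: [-17.2, 2.8, 8.6]
opening: 0.0086
```

{"method": "apply_moves", "body": {"rows": [[0,0,-1,0,0,0,1],[0,0,0,0,0,0,1]]}}

```text
time: 15.35
ee_pos: [0.5093, -0.2133, 0.1627]
tcp_rot: [-179.9, -0.1, 172.7]
wrist_force: [-18.7, 3.8, 13.2]
opening: 0.0085
```

{"method": "apply_moves", "body": {"rows": [[-1,0.1,1,0,0,0,1],[-0.5,0,1,0,0,0,1],[0,0,0,0,0,0,1]]}}

```text
time: 15.72
ee_pos: [0.5093, -0.2133, 0.1631]
tcp_rot: [-180.0, -0.1, 172.7]
wrist_force: [-6.0, 0.6, 0.7]
opening: 0.0085
```

{"method": "apply_moves", "body": {"rows": [[0,0,0,0,0,0,0.6],[0,0,0,0,0,0,0.6],[0,0,0,0,0,0,0.6],[0,0,20,0,0,0,0.6],[0,0,40,0,0,0,0.6],[0,0,40,0,0,0,1],[0,0,10,0,0,0,1],[0,0,0,0,0,0,1]]}}

```text
time: 16.73
ee_pos: [0.5096, -0.2134, 0.2727]
tcp_rot: [-179.9, -0.0, 172.7]
wrist_force: [-0.8, -0.6, -0.6]
opening: 0.0002
```

Run:
```python
from h import *
o,T,im=snap('w7'); print(o['ee_pos'],o['tcp_rot'],o['wrist_force'],o['time'],o['opening'])
j=camera('scene')[:,:,::-1].copy();t=camera('top')[:,:,::-1].copy()
cv2.imwrite('pics/s7.png',np.hstack([cv2.resize(j[255:375,195:295],(500,600),interpolation=cv2.INTER_CUBIC),cv2.resize(t[140:225,325:365],(282,600),interpolation=cv2.INTER_CUBIC)]))
```

```text
[ 0.5096 -0.2134  0.2727] [-179.9484   -0.0309  172.7237] [-0.768  -0.6336 -0.5693] 16.725 0.0002255204122021093
```

View pics/s7.png

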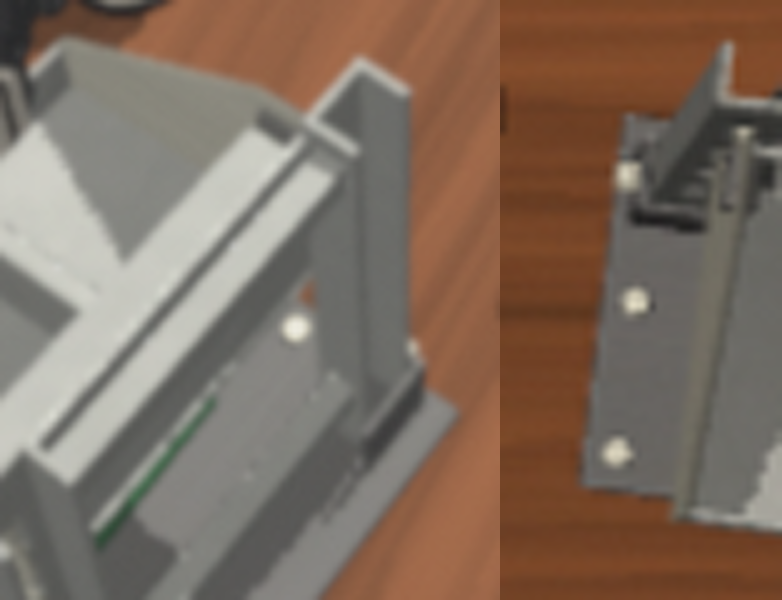

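View pics/w7.png

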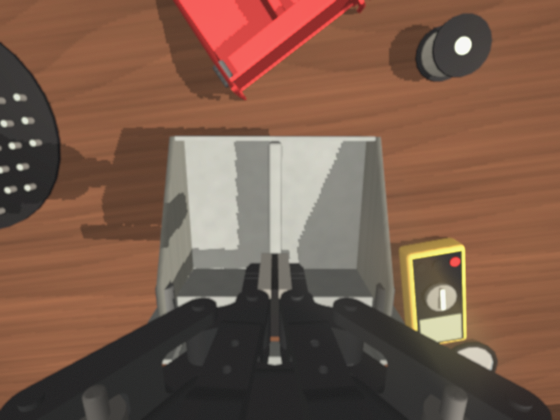

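{"method": "apply_moves", "body": {"rows": [[20,-2.5,0,0,0,0,1],[25,-3.2,0,0,0,0,1],[10,-1.3,0,0,0,0,1],[0,0,-20,0,0,0,1],[0,0,-15,0,0,0,1],[0,0,-2,0,0,0,1],[0,0,-2,0,0,0,1],[0,0,-1,0,0,0,1],[0,0,0,0,0,0,1]]}}

```text
time: 18.0
ee_pos: [0.5644, -0.2204, 0.2331]
tcp_rot: [-180.0, -0.0, 172.7]
wrist_force: [-0.3, 0.4, -0.5]
opening: 0.0002
```

{"method": "apply_moves", "body": {"rows": [[0,0,-1,0,0,0,1],[0,0,-1,0,0,0,1],[0,0,-1,0,0,0,1],[0,0,0,0,0,0,1]]}}

```text
time: 18.5
ee_pos: [0.5643, -0.2203, 0.2295]
tcp_rot: [-180.0, -0.1, 172.7]
wrist_force: [0.3, 0.1, 0.0]
opening: -0.0
```

{"method": "apply_moves", "body": {"rows": [[0,0,-1,0,0,0,1],[0,0,-1,0,0,0,1],[0,0,0,0,0,0,1]]}}

```text
time: 18.88
ee_pos: [0.5644, -0.2203, 0.2287]
tcp_rot: [-179.9, -0.0, 172.7]
wrist_force: [-1.6, 0.3, 5.4]
opening: -0.0004
```

{"method": "apply_moves", "body": {"rows": [[0,0,-1,0,0,0,1],[0,0,0,0,0,0,1]]}}

```text
time: 19.12
ee_pos: [0.5644, -0.2204, 0.2285]
tcp_rot: [-179.9, 0.1, 172.7]
wrist_force: [-2.2, 0.8, 10.5]
opening: 0.0001
```

{"method": "apply_moves", "body": {"rows": [[0,0,-1,0,0,0,1],[0,0,0,0,0,0,1]]}}

```text
time: 19.38
ee_pos: [0.5644, -0.2203, 0.2284]
tcp_rot: [-179.9, 0.1, 172.7]
wrist_force: [-4.6, 1.8, 14.9]
opening: -0.0001
```

{"method": "apply_moves", "body": {"rows": [[0,0,-1,0,0,0,1],[0,0,0,0,0,0,1]]}}

```text
time: 19.62
ee_pos: [0.5644, -0.2204, 0.2283]
tcp_rot: [-179.9, 0.2, 172.7]
wrist_force: [-4.3, 2.1, 19.9]
opening: -0.0002
```

{"method": "apply_moves", "body": {"rows": [[0,0,-1,0,0,0,1],[0,0,0,0,0,0,1]]}}

```text
time: 19.88
ee_pos: [0.5644, -0.2204, 0.2281]
tcp_rot: [-179.9, 0.2, 172.7]
wrist_force: [-7.1, 2.1, 24.6]
opening: 0.0003
```

{"method": "apply_moves", "body": {"rows": [[0,0,5,0,0,0,1],[0,0,35,0,0,0,1],[0,0,40,0,0,-10,1],[5,0,40,0,0,-10,1],[5,0,15,0,0,-10,1],[5,0,0,0,0,-10,1],[5,0,0,0,0,-10,1],[5,-1,0,0,0,-10,1],[5,-1,0,0,0,-10,1],[5,-1,0,0,0,-10,1],[5,-1,0,0,0,-10,1],[5,-1,0,0,0,-10,1],[5,-1,0,0,0,-10,1],[5,-1,0,0,0,-10,1],[0,0,0,0,0,-10,1],[0,0,0,0,0,-10,1],[0,0,0,0,0,-10,1],[0,0,0,0,0,-10,1],[0,0,0,0,0,-10,1],[0,0,0,0,0,-10,1]]}}

```text
time: 22.38
ee_pos: [0.6194, -0.2274, 0.3582]
tcp_rot: [-179.9, -0.0, -7.6]
wrist_force: [-0.7, -0.1, -0.1]
opening: -0.0001
```

{"method": "apply_moves", "body": {"rows": [[0,0,0,1.2,8.3,0,1],[0,0,0,1.2,8.3,0,1],[0,0,0,1.2,8.3,0,1],[0,0,0,0,0,0,1],[0,0,0,0,0,0,1]]}}

```text
time: 23.0
ee_pos: [0.6068, -0.2264, 0.3013]
tcp_rot: [179.3, 16.6, -7.2]
wrist_force: [0.2, 0.4, 0.2]
opening: 0.0002
```

Run:
```python
from h import *
o,T,im=snap('w8'); print(o['ee_pos'],o['tcp_rot'],o['q'],o['wrist_force'],o['time'])
cv2.imwrite('pics/w8b.png',cv2.resize(im,None,fx=1.42,fy=1.42,interpolation=cv2.INTER_CUBIC))
```

```text
[ 0.6068 -0.2264  0.3013] [179.3196  16.5988  -7.2174] [-18.8215  46.394   70.7659 130.5179  -3.9618 168.8587] [0.2332 0.3546 0.1661] 23.0
```

View pics/w8b.png

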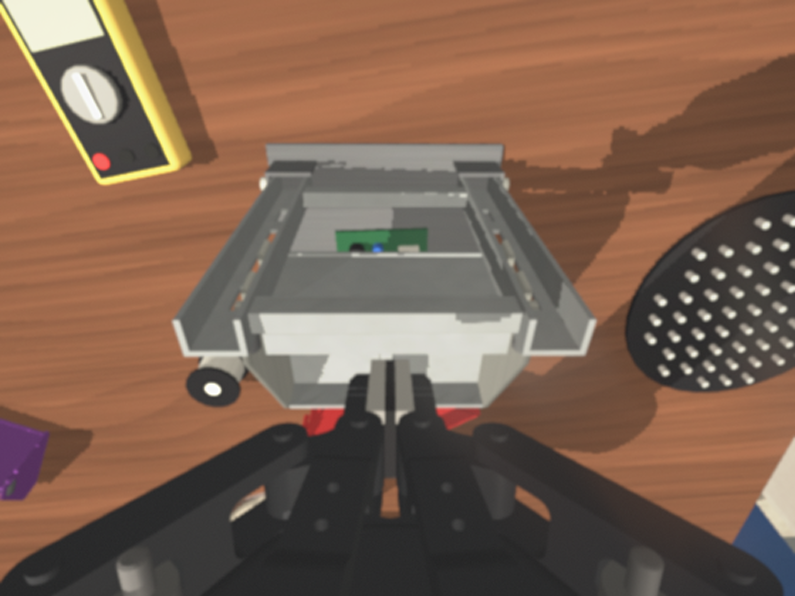

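Run:
```python
import cv2,numpy as np
i=cv2.imread("pics/w8.png")
a=cv2.resize(i[120:255,120:215],None,fx=4.2,fy=4.2,interpolation=cv2.INTER_CUBIC);b=cv2.resize(i[120:255,330:425],None,fx=4.2,fy=4.2,interpolation=cv2.INTER_CUBIC)
cv2.imwrite("pics/w8c.png",np.hstack([a,b]))
```

```text
(no output)
```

View pics/w8c.png

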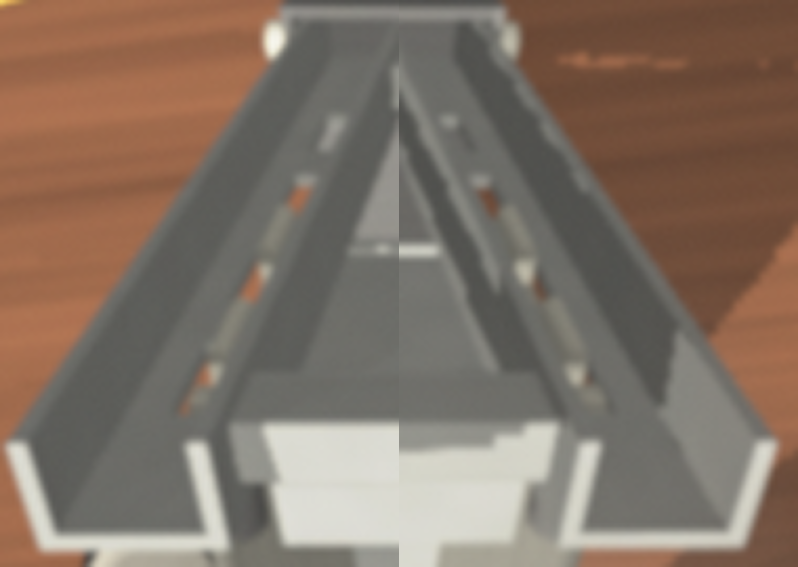

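Run:
```python
import cv2,numpy as np
i=cv2.imread("pics/w8.png")
a=cv2.resize(i[180:225,155:190],None,fx=11,fy=11,interpolation=cv2.INTER_LANCZOS4);b=cv2.resize(i[180:225,455-95:490-95],None,fx=11,fy=11,interpolation=cv2.INTER_LANCZOS4)
cv2.imwrite("pics/w8d.png",np.clip(np.hstack([a,b]).astype(float)*1.5,0,255).astype(np.uint8))
```

```text
(no output)
```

View pics/w8d.png

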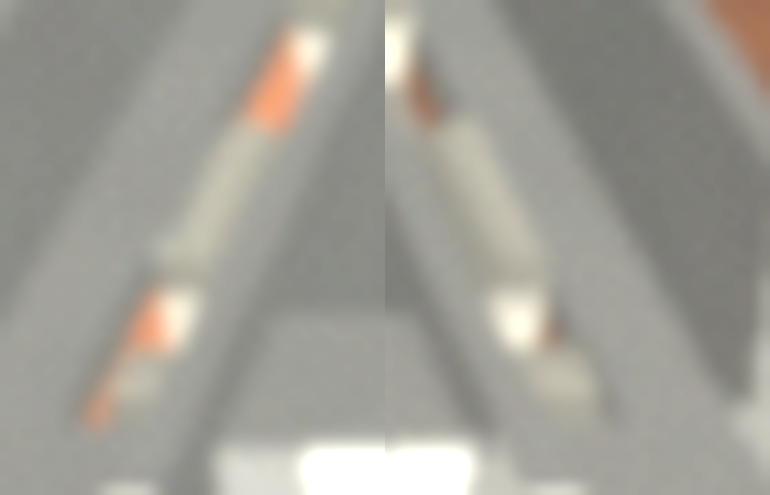

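{"method": "apply_moves", "body": {"rows": [[0,0,15,-0.8,-5.5,0,1],[0,0,20,-0.8,-5.5,0,1],[0,0,20,-0.8,-5.5,0,1],[-10,1,0,0,0,10,1],[-10,1,0,0,0,10,1],[-10,1,0,0,0,10,1],[-10,1,0,0,0,10,1],[-10,1,0,0,0,10,1],[-10,1,0,0,0,10,1],[-10,1,0,0,0,10,1],[-10,2,0,0,0,10,1],[-10,2,0,0,0,10,0.6],[-7,2,0,0,0,10,0.6],[0,0,0,0,0,10,0.6],[0,0,0,0,0,10,0.6],[0,0,0,0,0,10,0.6],[0,0,0,0,0,10,0.6],[0,0,0,0,0,10,0.6],[0,0,0,0,0,10,0.6],[0,0,0,0,0,10,0.6]]}}

```text
time: 25.55
ee_pos: [0.5095, -0.2134, 0.3584]
tcp_rot: [179.0, 0.4, 163.1]
wrist_force: [-0.4, 0.2, -0.5]
opening: 0.0339
```

{"method": "apply_moves", "body": {"rows": [[0,0,0,0,0,10,0.6],[0,0,0,0,0,0,0.6]]}}

```text
time: 25.8
ee_pos: [0.5097, -0.2134, 0.3577]
tcp_rot: [179.1, 0.4, 172.7]
wrist_force: [0.1, -0.6, 0.7]
opening: 0.0343
```

{"method": "apply_moves", "body": {"rows": [[0,0,-40,-0.8,0.5,0,0.6],[0,0,-40,0,0,0,0.6],[0,0,-40,0,0,0,0.6],[0,0,-40,0,0,0,0.6],[0,0,-20,0,0,0,0.6],[-0.4,0,-13,0,0,0,0.6],[0,0,0,0,0,0,0.6]]}}

```text
time: 26.68
ee_pos: [0.5098, -0.2136, 0.1621]
tcp_rot: [179.9, -0.3, 172.6]
wrist_force: [-0.1, -0.3, 0.6]
opening: 0.0341
```

{"method": "apply_moves", "body": {"rows": [[0,0,1,0,0,0,1],[0,0,0,0,0,0,1],[0,0,0,0,0,0,1],[0,0,0,0,0,0,1]], "grip_force": 60}}

```text
time: 27.18
ee_pos: [0.5104, -0.214, 0.164]
tcp_rot: [179.9, -0.2, 172.7]
wrist_force: [-2.1, -1.3, 5.9]
opening: 0.0091
```

{"method": "apply_moves", "body": {"rows": [[0,0,1,0,0,0,1],[0,0,1,0,0,0,1],[0,0,0,0,0,0,1]]}}

```text
time: 27.55
ee_pos: [0.5103, -0.2139, 0.1645]
tcp_rot: [179.9, -0.3, 172.7]
wrist_force: [3.6, -3.7, -0.7]
opening: 0.0088
```

{"method": "apply_moves", "body": {"rows": [[0,0,1,0,0,0,1],[0,0,1,0,0,0,1],[0,0,0,0,0,0,1]]}}

```text
time: 27.92
ee_pos: [0.5102, -0.2134, 0.1656]
tcp_rot: [179.8, -0.4, 172.7]
wrist_force: [6.9, -1.7, -6.2]
opening: 0.0092
```

{"method": "apply_moves", "body": {"rows": [[0,0,1,0,0,0,1],[0,0,1,0,0,0,1],[0,0,0,0,0,0,1]]}}

```text
time: 28.3
ee_pos: [0.5101, -0.2133, 0.1671]
tcp_rot: [179.8, -0.4, 172.8]
wrist_force: [7.2, -1.5, -7.7]
opening: 0.0091
```

{"method": "apply_moves", "body": {"rows": [[0,0,1,0,0,0,1],[0,0,1,0,0,0,1],[0,0,0,0,0,0,1]]}}

```text
time: 28.68
ee_pos: [0.5099, -0.2132, 0.1689]
tcp_rot: [179.8, -0.4, 172.8]
wrist_force: [5.8, -1.6, -8.9]
opening: 0.0088
```

{"method": "apply_moves", "body": {"rows": [[0,0,1,0,0,0,1],[0,0,0,0,0,0,1]]}}

```text
time: 28.92
ee_pos: [0.5099, -0.2132, 0.1692]
tcp_rot: [179.8, -0.5, 172.8]
wrist_force: [7.9, -2.3, -13.1]
opening: 0.0092
```

{"method": "apply_moves", "body": {"rows": [[0,0,1,0,0,0,1],[0,0,0,0,0,0,1]]}}

```text
time: 29.18
ee_pos: [0.51, -0.2132, 0.1698]
tcp_rot: [179.8, -0.5, 172.8]
wrist_force: [9.1, -2.4, -14.0]
opening: 0.0088
```

{"method": "apply_moves", "body": {"rows": [[0,0,1,0,0,0,1],[0,0,0,0,0,0,1]]}}

```text
time: 29.42
ee_pos: [0.5102, -0.2132, 0.1706]
tcp_rot: [179.8, -0.5, 172.8]
wrist_force: [11.3, -3.2, -18.9]
opening: 0.0087
```

Run:
```python
from h import *
o,T,im=snap('w9')
j=camera('scene')[:,:,::-1].copy();k=camera('top')[:,:,::-1].copy();cv2.imwrite('pics/s9f.png',j)
cv2.imwrite('pics/s9.png',np.hstack([cv2.resize(j[255:375,195:295],(500,600),interpolation=cv2.INTER_CUBIC),cv2.resize(k[140:225,325:365],(282,600),interpolation=cv2.INTER_CUBIC)]))
```

```text
(no output)
```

View pics/s9.png

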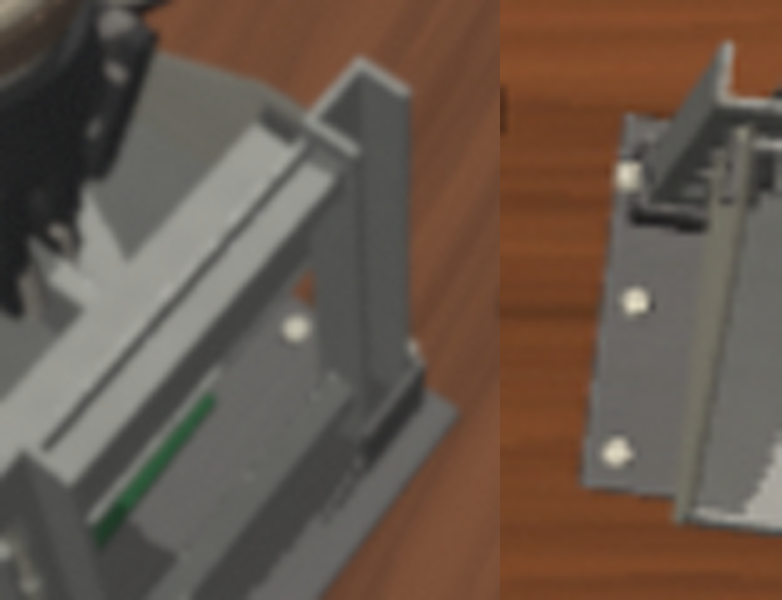

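View pics/w9.png

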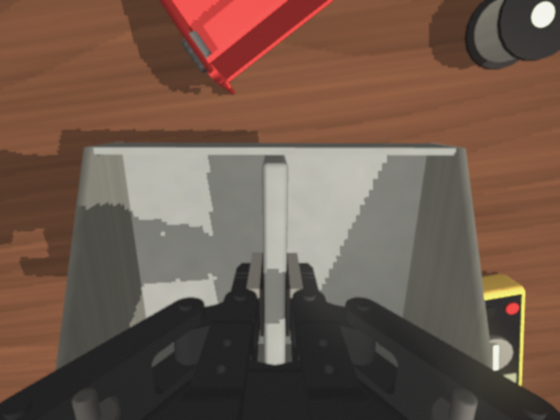

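Run:
```python
from h import *
a=cv2.imread('pics/s7.png',0)[:,:500].astype(np.float32);b=cv2.imread('pics/s9.png',0)[:,:500].astype(np.float32)
def ps(r):
    y0,y1,x0,x1=r; w=cv2.createHanningWindow((x1-x0,y1-y0),cv2.CV_32F)
    gx=[cv2.Laplacian(cv2.GaussianBlur(i[y0:y1,x0:x1],(0,0),2),cv2.CV_32F) for i in (a,b)]
    return np.array(cv2.phaseCorrelate(gx[0],gx[1],w)[0])/5
print('rim edge',ps((105,205,200,310)),ps((220,330,100,200)),'upright',ps((40,200,340,440)))
K,T=K_T('scene'); p=np.array([.56,-.13,.212]); print(proj(K,T,p+[0,0,.005])-proj(K,T,p))
cv2.imwrite('pics/cmp.png',np.hstack([a[80:220,180:330],b[80:220,180:330]]).repeat(2,0).repeat(2,1))
```

```text
rim edge [-0.24    0.1943] [0.1241 0.014 ] upright [-0.0303 -0.0007]
[-0.1282 -1.602 ][ WARN:0@0.407] global loadsave.cpp:1063 imwrite_ Unsupported depth image for selected encoder is fallbacked to CV_8U.
```

View pics/cmp.png

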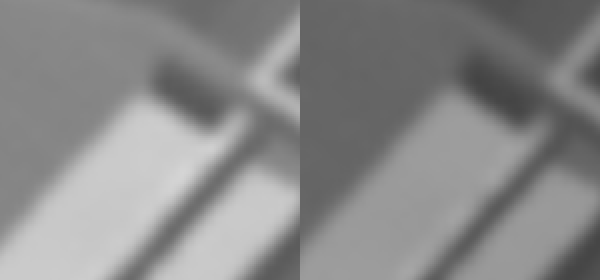

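{"method": "apply_moves", "body": {"rows": [[0,0,-2,0,0,0,1],[0,0,-2,0,0,0,1],[0,0,-1,0,0,0,1],[0,0,0,0,0,0,1]]}}

```text
time: 30.08
ee_pos: [0.51, -0.2134, 0.1684]
tcp_rot: [179.8, -0.3, 172.7]
wrist_force: [3.8, 0.6, -4.7]
opening: 0.0089
```

Release, rise, and press the rim left, right and centre.

{"method": "apply_moves", "body": {"rows": [[0,0,-1,0,0,0,1],[0,0,0,0,0,0,0.6],[0,0,0,0,0,0,0.6],[0,0,0,0,0,0,0.6],[0,0,30,0,0,0,0.6],[0,0,40,0,0,0,0.6],[0,0,35,0,0,0,1],[20,10,0,0,0,0,1],[20,15,0,0,0,0,1],[20,17,0,0,0,0,1],[0,0,-20,0,0,0,1],[0,0,-15,0,0,0,1],[0,0,-3,0,0,0,1],[0,0,0,0,0,0,1]]}}

```text
time: 31.82
ee_pos: [0.5697, -0.1718, 0.2348]
tcp_rot: [179.9, -0.3, 172.7]
wrist_force: [0.2, 0.2, 0.5]
opening: -0.0001
```

{"method": "apply_moves", "body": {"rows": [[0,0,-2,0,0,0,1],[0,0,-2,0,0,0,1],[0,0,-1,0,0,0,1],[0,0,-1,0,0,0,1],[0,0,0,0,0,0,1]]}}

```text
time: 32.45
ee_pos: [0.5699, -0.1716, 0.2287]
tcp_rot: [179.9, -0.3, 172.7]
wrist_force: [-0.8, 0.1, 1.2]
opening: -0.0
```

{"method": "apply_moves", "body": {"rows": [[0,0,-1,0,0,0,1],[0,0,-1,0,0,0,1],[0,0,0,0,0,0,1]]}}

```text
time: 32.83
ee_pos: [0.57, -0.1716, 0.2284]
tcp_rot: [179.9, -0.2, 172.7]
wrist_force: [-3.7, 1.6, 11.8]
opening: 0.0002
```

{"method": "apply_moves", "body": {"rows": [[0,0,-1,0,0,0,1],[0,0,-1,0,0,0,1],[0,0,0,0,0,0,1]]}}

```text
time: 33.2
ee_pos: [0.5701, -0.1715, 0.2282]
tcp_rot: [179.9, -0.1, 172.7]
wrist_force: [-6.4, 0.8, 21.4]
opening: 0.0001
```

{"method": "apply_moves", "body": {"rows": [[0,0,10,0,0,0,1],[0,0,15,0,0,0,1],[-4,-30,0,0,0,0,1],[-4,-35,0,0,0,0,1],[-4,-32,0,0,0,0,1],[0,0,-10,0,0,0,1],[0,0,-7,0,0,0,1],[0,0,-2,0,0,0,1],[0,0,-1,0,0,0,1],[0,0,0,0,0,0,1]]}}

```text
time: 34.45
ee_pos: [0.5581, -0.2681, 0.2298]
tcp_rot: [179.9, -0.3, 172.8]
wrist_force: [1.0, 0.4, 0.3]
opening: -0.0001
```

{"method": "apply_moves", "body": {"rows": [[0,0,-1,0,0,0,1],[0,0,-1,0,0,0,1],[0,0,-1,0,0,0,1],[0,0,0,0,0,0,1]]}}

```text
time: 34.95
ee_pos: [0.5581, -0.2685, 0.2285]
tcp_rot: [179.9, -0.2, 172.7]
wrist_force: [-1.3, 0.8, 10.8]
opening: 0.0003
```

{"method": "apply_moves", "body": {"rows": [[0,0,-1,0,0,0,1],[0,0,-1,0,0,0,1],[0,0,0,0,0,0,1]]}}

```text
time: 35.33
ee_pos: [0.5581, -0.2685, 0.2282]
tcp_rot: [179.9, -0.1, 172.7]
wrist_force: [-4.0, 2.1, 19.5]
opening: -0.0002
```

{"method": "apply_moves", "body": {"rows": [[0,0,10,0,0,0,1],[0,0,40,0,0,0,1],[-20,20,30,0,0,0,1],[-30,34,0,0,0,0,1],[0,0,0,0,0,0,1],[0,0,0,0,0,0,1]]}}

```text
time: 36.08
ee_pos: [0.5081, -0.2147, 0.3046]
tcp_rot: [179.9, -0.3, 172.8]
wrist_force: [-0.1, 0.3, 0.5]
opening: 0.0
```

Run:
```python
from h import *
o,T,im=snap('w10'); print(o['ee_pos'],o['tcp_rot'],o['wrist_force'],o['time'])
j=camera('scene')[:,:,::-1].copy(); cv2.imwrite('pics/s10.png',j)
cv2.imwrite('pics/w10c.png',cv2.resize(im[120:270,150:400],None,fx=3.2,fy=3.2,interpolation=cv2.INTER_CUBIC))
```

```text
[ 0.5081 -0.2147  0.3046] [179.8814  -0.314  172.7516] [-0.1472  0.2577  0.4528] 36.075
```

View pics/w10c.png

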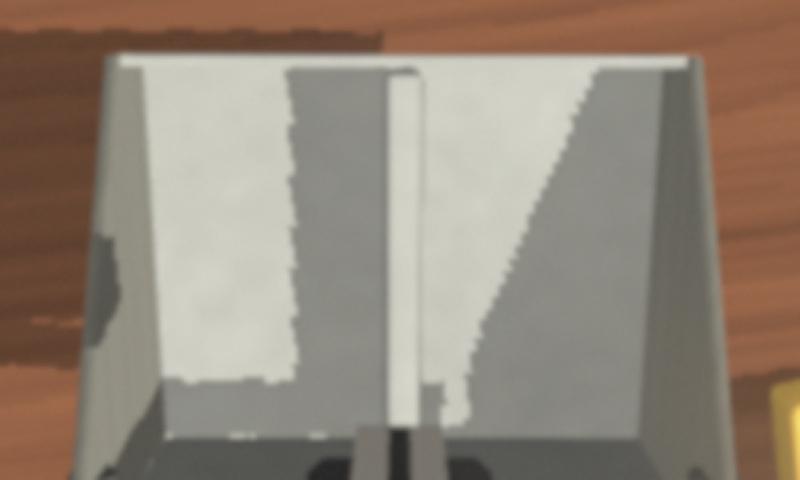

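View pics/s10.png

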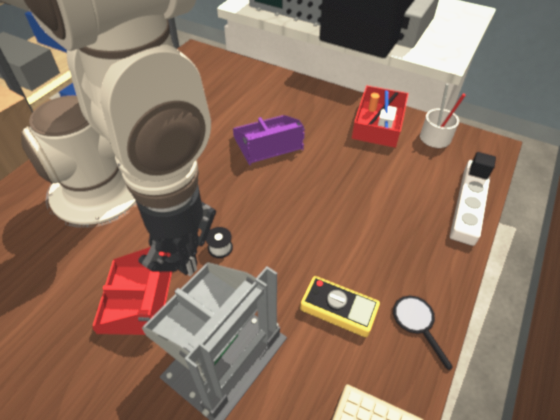

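Run:
```python
from trayfit import *
C=lambda x,y:(150-.5+x/3.2,120-.5+y/3.2)
pts=[(-65,-82,28,C(105,55)),(-65,82,28,C(701,57))]
t=fit('w10',pts,[.515,-.21,-.127,.13],True)
rack=np.array([.5792,-.2215]); th=np.radians(-7.28)
B=np.array([[np.cos(th),np.sin(th)],[-np.sin(th),np.cos(th)]]); print(B@(t[:2]-rack)*1e3)
# baseline bias: same method when tray held level (w5)
f=lambda x,y:(70-.5+1/16+x/8,140-.5+1/16+y/8); g=lambda x,y:(445-.5+1/16+(x-320)/8,140-.5+1/16+y/8)
fit('w5',[(-65,-82,28,f(78,108)),(-65,82,28,g(522,108))],[.46,-.2,-.127,.14],True)
```

```text
x y [ 0.5131 -0.214 ] yaw -7.3681534042334125 [0.1251]
[[0.0, 0.0], [0.0, 0.0]]
[-66.5314  -0.9779]
x y [ 0.4652 -0.2062] yaw -7.172125103976033 [0.144]
[[-0.0, -0.0], [-0.0, 0.0]]
```

{"method": "apply_moves", "body": {"rows": [[0,0,-40,0,0,0,1],[0,0,-40,0,0,0,1],[0,0,-22,0,0,0,1],[0,0,0,0,0,0,1],[0,0,0,0,0,0,1]]}}

```text
time: 36.8
ee_pos: [0.5084, -0.215, 0.2034]
tcp_rot: [179.9, -0.3, 172.7]
wrist_force: [0.9, 0.3, 0.7]
opening: 0.0
```

Run:
```python
from h import *
o,T,i=snap('w11'); print(o['ee_pos'],o['tcp_rot'],o['wrist_force'],o['time'])
a=cv2.resize(i[120:180,80:130],None,fx=8,fy=8,interpolation=cv2.INTER_CUBIC);b=cv2.resize(i[120:180,420:470],None,fx=8,fy=8,interpolation=cv2.INTER_CUBIC)
cv2.imwrite('pics/w11d.png',np.hstack([a,b]))
```

```text
[ 0.5084 -0.215   0.2034] [179.8788  -0.2988 172.7253] [0.9463 0.2649 0.7001] 36.8
```

View pics/w11d.png

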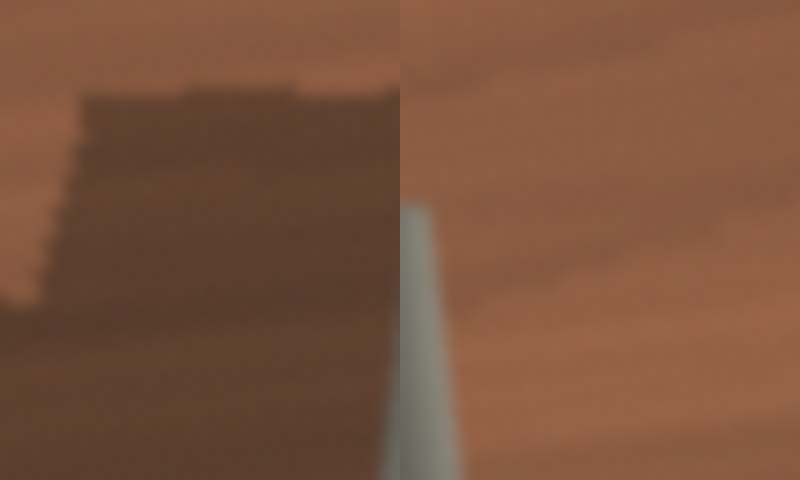

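Run:
```python
from trayfit import *
i=cv2.imread('pics/w11.png')
a=cv2.resize(i[135:165,110:150],None,fx=10,fy=10,interpolation=cv2.INTER_CUBIC);b=cv2.resize(i[135:165,400:440],None,fx=10,fy=10,interpolation=cv2.INTER_CUBIC)
cv2.imwrite('pics/w11e.png',np.hstack([a,b]))
```

```text
(no output)
```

View pics/w11e.png

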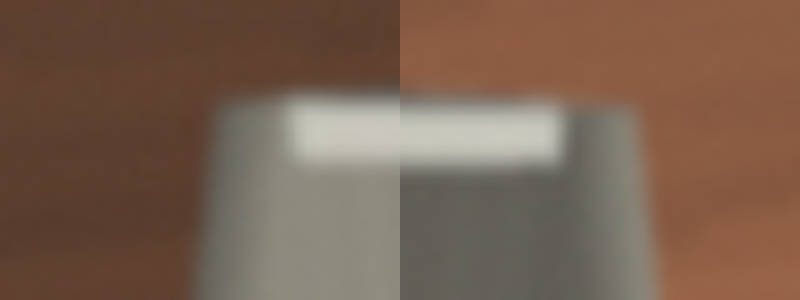

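Run:
```python
from trayfit import *
f=lambda x,y:(110-.5+.05+x/10,135-.5+.05+y/10); g=lambda x,y:(400-.5+.05+(x-400)/10,135-.5+.05+y/10)
fit('w11',[(-65,-82,28,f(216,101)),(-65,82,28,g(636,104))],[.51,-.21,-.127,.13],True)
fit('w11',[(-65,-78,28,f(287,101)),(-65,78,28,g(564,103))],[.51,-.21,-.127,.13],True)
```

```text
x y [ 0.5129 -0.2138] yaw -7.269928596492977 [0.1257]
[[0.0, 0.0], [-0.0, 0.0]]
x y [ 0.5128 -0.2138] yaw -7.252663211891782 [0.1257]
[[-0.0, 0.0], [0.0, 0.0]]
```

Run:
```python
import cv2
i=cv2.imread('pics/w10.png')
cv2.imwrite('pics/w10e.png',cv2.resize(i[240:330,160:390],None,fx=3.4,fy=3.4,interpolation=cv2.INTER_CUBIC))
```

```text
(no output)
```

View pics/w10e.png

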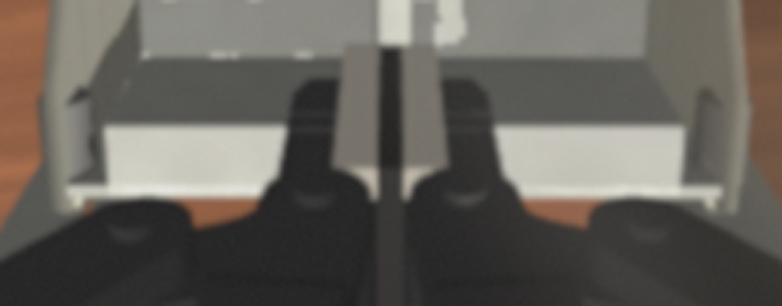

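Run:
```python
from h import *
from scipy.optimize import least_squares
def fit(name,pts,p0):
    K,T=K_T('wrist',np.load(f'pics/{name}.npy'))
    def res(p):
        M=R.from_euler('ZY',[p[2],p[4]])
        return np.concatenate([proj(K,T,M.apply(np.array([x,y,z])/1e3)+[p[0],p[1],p[3]])-uv for x,y,z,uv in pts])
    r=least_squares(res,p0); sd=np.sqrt(np.diag(np.linalg.inv(r.jac.T@r.jac))*(r.fun**2).mean()); print(name,r.x,'pitch sd',sd[4],'rms',np.sqrt((r.fun**2).mean()))
C=lambda x,y:(200-.5+.125+x/4,130-.5+.125+y/4)
fit('w3',[(-65,-82,28,C(54,31)),(-65,82,28,C(701,46)),(42.5,-68,82,C(78,517)),(42.5,68,82,C(660,528))],[.5,.183,-.1,0,0])
A=lambda x,y:(150-.5+x/3.2,120-.5+y/3.2); D=lambda x,y:(160-.35+x/3.4,240-.35+y/3.4)
fit('w10',[(-65,-82,28,A(105,55)),(-65,82,28,A(701,57)),(42.5,-68,82,D(104,125)),(42.5,68,82,D(684,125))],[.514,-.21,-.127,.13,0])
```

```text
w3 [ 0.5014  0.1833 -0.1012  0.0003 -0.0152] pitch sd 0.009845848176654182 rms 0.37088159413972427
w10 [ 0.5141 -0.2141 -0.1277  0.1274 -0.038 ] pitch sd 0.0014115882391440304 rms 0.0685529058313716
```

{"method": "apply_moves", "body": {"rows": [[0,0,30,0,0,0,1],[-10,0,40,0,0,0,1],[-20,0,40,0,0,0,1],[0,0,0,0,0,0,1],[0,0,0,0,0,0,1]]}}

```text
time: 37.48
ee_pos: [0.4783, -0.2147, 0.3128]
tcp_rot: [179.9, -0.3, 172.7]
wrist_force: [-0.8, 0.3, -1.1]
opening: 0.0001
```

Run:
```python
from workcell import *
o=get_obs(); print(o['ee_pos'],o['wrist_force'],o['time']); print(job_done())
```

```text
[ 0.47825937 -0.2147396   0.31277403] [-0.82579385  0.27116725 -1.13391407] 37.475
the job is handed in; nothing more can be done
None
```

The grey tray hangs in the top two slots of both uprights and I handed the job in at 37.5 s; no verdict was reported. I gripped it by the partition, entered the claws about 13 mm above home and lowered it until it stopped. I then pressed the rim in the middle, on the left and on the right with 20–25 N. The arm stood clear of the tray at hand-in.

**Height:** The rim stopped hard at the same height at all three places, which puts the tray at about 0.129 m. That agrees with the camera estimate that the uprights sit about 1 mm low.

**Claws and catches:** A wrist picture from behind shows all four claws hooked. It shows a tongue in each top slot, though whether it stands fully out was hard to tell from the picture. In a lift test of up to about 19 N the rear rim did not rise measurably, while the fingers slipped a few millimetres on the partition. So the catches being out is inferred from these checks; I had no direct reading of them.

**Position:** Sideways it is about 1 mm off and the yaw is within 0.1°. The distance from the uprights' faces measures about 1.5 mm off, with the camera good to about 2 mm.

**Level:** The front appears to droop slightly. The fit reads 0.038 rad, but it also read 0.015 rad for the tray flat on the bench, so the real droop is probably 0.02–0.03 rad. That is what the play in the claws allows, and it is inside the 0.05 rad limit.

The meter and the reel looked unmoved in the last pictures. The board lies under the tray and nothing came near it.

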